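# Stack the two kitchen totes on their plinth and raise the stop

## Robot

A 6-joint arm with a two-finger parallel gripper is mounted at the origin on a cart in front of the work surface, level with it; the furniture and walls round the work are solid. World frame = base frame: x ahead of the robot, y to its left, z up, the work surface at z = 0. Lengths are in m, angles in degrees, forces in N, time in s.
With the tool pointing down it reaches from about 0.375 to 0.9 m from the base axis. Payload 3.1 kg.
Tool frame: the origin (TCP) lies midway between the tips of the shut fingers; the grasp point (between the pads) lies 19 mm behind it; z points along the fingers, y is the line along which they close (so a half turn about z gives the same grasp; the last joint's range is limited). The gripper opens to 87 mm and grips with 3 to 60 N. Pads are 19 mm wide; open, the fingers measure 117 mm over their backs; the gripper's body (75 mm by 190 mm) begins 51 mm behind the grasp point.
Start: joints at [64.773, 30.224, 82.088, -0, 67.689, -10.227], TCP at [0.162, 0.604, 0.223] pointing down, gripper open.
Joint ranges: [-176.69, 176.69], [-43.24, 126.21], [12.49, 139.97], [-82, 262], [0, 151.66], [-163.58, 163.58]. Speed limits (degrees/s): [159.86, 159.86, 180, 180, 180, 180].

## Interface

Orientations are given as a 3x3 rotation matrix whose columns are the frame's x, y, z axes.
In Python, from rig import bot, cam, hand_in gives the robot as it stands (bot), with the cameras (cam) and the job as plain functions.
- The arm moves only by the tool hand_motion, called after "Request:" as a command line: name --argument value ..., lists and objects as JSON in quotes. Schema: {"type":"object","properties":{"moves":{"type":"object","properties":{"rows":{"type":"array","items":{"type":"array","items":{"type":"number"},"minItems":7,"maxItems":7},"minItems":1,"maxItems":20}},"additionalProperties":false,"required":["rows"]},"only":{"type":"string"},"quiet":{"type":"boolean"},"lines":{"type":"string"}},"required":["moves"],"additionalProperties":false}. moves is an object whose key "rows" holds a list of rows, 1 to 20 of them, each of 7 numbers: dx, dy, dz in normalised numbers (1 is 0.6 m), then a rotation vector rx, ry, rz in shares of 180 degrees (1.0 is 180 degrees), then the opening from 0.0 (shut) to 1.0 (fully open); each row is the pose to reach, as a shift and turn from the pose commanded when the call began, along the tool's axes at that moment; what a row does not reach only later rows make up. A row lasts 1/10 s, in which the tool goes at most 0.05 m and 8.59 degrees, less where a joint would pass 70% of its speed; a pose out of reach is approached as far as the arm can. The fingers move at their own pace and stop on an object; the grip force is fixed at half the most. Time passes only in rows, so rows that do not move let the fingers close. The tool returns the time, the measured TCP pose, the force, the opening and the grip force at its end. only (a regular expression) keeps the lines of the reply that match it, lines (a string "A,B") keeps lines A to B, and quiet returns only ok. No shift or turn number may pass 1 either way. Input that does not fit is refused with a message, and nothing moves.
- bot.read_state(): the state, without advancing time (a new reading comes with each control period).
- cam.capture(name): name is "scene" or "top"; returns a dict with "color" (400x640x3 uint8, red, green, blue), "K" (3x3 intrinsics, pixels), "view" (4x4, takes a point from world to camera coordinates). Camera axes: x right, y up, looking along -z (the intrinsics and any distortion apply to the point x, -y, -z); pixel columns grow to the right and rows downward; lengths in m; the calibration is good to about 2 mm. A picture is of the moment at which its call begins. There is no depth.
- hand_in(): hands the job in; it is judged then, once.
The state is a dict: "time_s": time; "joint_positions": joint angles; "qvel": joint speeds; "tau": joint torques, N m; "position": TCP position; "tcp_rot": TCP orientation; "force": force on the tool from outside, world axes, zero at the start; "moment": the same for the moment, N m; "opening": opening from 0.0 (shut) to 1.0 (fully open); "grasp_force": force on a finger pad.
Only numpy, scipy, OpenCV 4.12 (cv2) and the standard library are available. Lean on these libraries where they do the work, as an engineer would, in place of code of your own. Each camera call takes 0.05 s, during which the arm holds its last target. There are 200 camera calls.

## Task

Put the lemon in the tote that stands on the wooden plinth. Then set the other tote on top of it, turned the way round in which the two stack at full height instead of nesting, so that the lemon is not crushed, and stand the spice jar upright in this upper tote. Finally press the rubber pad of the rocker at the front of the plinth right down, so that its other end tips up beside the lower tote as a stop; the lower tote stays in its place between the fences, and the small things standing around are left alone.

Things in the scene. Friction and masses are not known exactly. Their poses are not given: they have to be found in the camera images.
- lower_tote: White plastic stack-and-nest tote, 146 (x) x 118 (y) x 76 mm high, 0.16 kg, loose on the plinth, x axis roughly along the plinth's y. Origin: centre of its underside, z up. The +x end wall is scooped (48 mm high), the -x end full height. Inside 122 x 84 mm at the floor (4 mm thick), from z = 39 mm up 140 x 100 mm.
- upper_tote: Same tote as lower_tote, empty, loose on the worktop. Set on lower_tote with x axes parallel its ribs enter the notches and it nests, origin only 40 mm above lower_tote's (or it sits on the lemon). With x axes reversed (a half turn, scoops at different ends) the ribs stand on the lips: origin 68 mm higher, bottom 8 mm inside the mouth, 6 mm play each way along x, 5 along y.
- upper_tote_lip (a point): Top of the upper tote's +y lip (x = 0, y = 54.5, z = 76 mm in its frame; the -y side is alike). Upright lip faces 9 mm apart, y = 50 to 59, z = 56 to 76 (inner face on down to z = 39), x = -18 to 40: pinch it here. Lip notches 20 mm wide at x = -28 and 50; under each an outside rib, 14 mm wide, z = 8 to 48, out to y = 59.
- upper_tote_scoop (a point): Middle of the top edge of the upper tote's scooped end wall: x = 71.5, y = 0, z = 48 mm in its frame.
- plinth: Fixed wooden board, 212 mm (x, -129 to 83) x 190 mm, 12 mm thick; origin at worktop height under the place of the lower tote's centre. Its -x side, with the rocker, faces the robot. The tote stands on it (underside at z = 12 mm) between fences 9 mm higher at +x, +y and -y.
- stop (a joint): Steel rocker at the -x side of the plinth, pivoting about a line parallel to the plinth's y axis at x = -105, z = 25 mm in the plinth's frame. 0: outer end with the pad up, stop end down; 0.70 rad: pad fully down, stop end 27 mm higher beside the tote's long side. A stiff pivot keeps it where it is left; 2 to 3 N on the pad moves it.
- press_pad (a point): Middle of the top of the rubber pad (24 x 40 mm) on the rocker's outer end, about 158 mm to -x from the plinth's origin; 49 mm above the worktop at stop = 0, 9 mm above it at stop = 0.70, moving almost straight down.
- stop_edge (a point): Tip of the rocker's other (stop) end, 34 mm wide, 67 mm to -x from the plinth's origin.
- lemon_mid (a point): Middle of the yellow lemon, 70 (x) x 51 (y) x 50 mm, lying with its long x axis level; 25 mm above what it lies on. 0.08 kg; pinch it across y.
- spice_jar: Round glass spice jar with a black cap, 41 mm across, 105 mm tall, standing upright, 0.11 kg; origin under its centre.
- candle_jar: Bystander: brown glass candle jar, 70 mm wide, 76 mm tall; origin under its centre. Leave alone.
- salt_mill: Bystander: pinkish wooden mill, 44 mm wide, 109 mm tall; origin under its centre. Leave alone.
- peeler: Bystander: black peeler, 170 x 25 x 18 mm, lying flat; origin under its centre. Leave alone.
- lemon: The lemon itself; origin under its middle (25 mm below lemon_mid at the start).

How it is judged (in metres and radians):
On the way, in this order (a step that is already met when the one before it is completed fails the run):
1. the lemon lies in the lower tote, let go (x of lemon_mid in the frame of lower_tote between -0.068 and 0.068 m and y of lemon_mid in the frame of lower_tote between -0.05 and 0.05 m and z of lemon_mid in the frame of lower_tote between 0 and 0.062 m and linear speed of lemon below 0.03 m/s and contact force between lemon and the fingers below 0.1 N), for 0.2 s.
2. the upper tote stands on the lower one at full stacking height, let go (x of upper_tote in the frame of lower_tote between -0.009 and 0.009 m and y of upper_tote in the frame of lower_tote between -0.009 and 0.009 m and z of upper_tote in the frame of lower_tote between 0.062 and 0.072 m and angle between upper_tote's own z axis and vertical below 0.06 rad and x of upper_tote_scoop in the frame of lower_tote below -0.055 m and contact force between upper_tote and the fingers below 0.1 N), for 0.2 s.
3. the spice jar stands upright in the upper tote, let go (x of spice_jar in the frame of upper_tote between -0.06 and 0.06 m and y of spice_jar in the frame of upper_tote between -0.042 and 0.042 m and z of spice_jar in the frame of upper_tote between -0.002 and 0.012 m and angle between spice_jar's own z axis and vertical below 0.15 rad and linear speed of spice_jar below 0.06 m/s and contact force between spice_jar and the fingers below 0.1 N), for 0.2 s.
4. the rocker's pad is pressed down and its stop end is up (value of joint stop above 0.58 rad), for 0.1 s.
At the end, for the whole second after the job is handed in: Lemon in lower tote, spice jar upright (within 0.15 rad) in upper tote; upper tote stands level on the lower, half turned, centred within 9 mm and 62 to 72 mm above it; lower tote level and within 20 mm of its place on the plinth; rocker at 0.58 rad or more; all at rest (x of lemon_mid in the frame of lower_tote between -0.068 and 0.068 m and y of lemon_mid in the frame of lower_tote between -0.05 and 0.05 m and z of lemon_mid in the frame of lower_tote between 0 and 0.062 m and x of upper_tote in the frame of lower_tote between -0.009 and 0.009 m and y of upper_tote in the frame of lower_tote between -0.009 and 0.009 m and z of upper_tote in the frame of lower_tote between 0.062 and 0.072 m and angle between each of upper_tote, lower_tote's own z axis and vertical below 0.06 rad and x of upper_tote_scoop in the frame of lower_tote below -0.055 m and x of spice_jar in the frame of upper_tote between -0.06 and 0.06 m and y of spice_jar in the frame of upper_tote between -0.042 and 0.042 m and z of spice_jar in the frame of upper_tote between -0.002 and 0.012 m and angle between spice_jar's own z axis and vertical below 0.15 rad and x of lower_tote in the frame of plinth between -0.02 and 0.02 m and y of lower_tote in the frame of plinth between -0.02 and 0.02 m and value of joint stop above 0.58 rad and linear speed of each of lower_tote, upper_tote, lemon below 0.03 m/s and linear speed of spice_jar below 0.06 m/s); the robot touches nothing.
It fails at once if a bystander (candle jar, mill or peeler) is moved more than 40 mm or knocked over (distance of any of candle_jar, salt_mill, peeler from where it was at the start of the episode above 0.04 m or angle between any of candle_jar, salt_mill's own z axis and vertical above 0.6 rad).
It also fails if it takes over 72 s, if anything falls off the work surface, if the arm or the gripper's body presses on something with over 40 N, if the wrist force passes 120 N, or if a joint passes its speed limit or range.

## Working session

There is one attempt and no reset: what is moved stays moved. The work goes in short steps, Python scripts to look and compute and a tool call to move; the robot and the scene stay as the last step left them, time stands still between calls to the robot, and variables do not carry over. Pictures are saved under pics/ and viewed, at most 10 in all, crops included, and the job is handed in when it is done.

```bash
ls; mkdir -p pics
```

Run:
```python
from rig import bot, cam, hand_in
import cv2, numpy as np
for n in ("scene","top"):
    c=cam.capture(n); cv2.imwrite(f"pics/{n}0.png",c["color"][...,::-1]); print(n,c["K"].tolist(),np.round(c["view"],4).tolist(),[k for k in c])
s=bot.read_state(); print(s["position"],s["tcp_rot"],s["time_s"])
```

```text
pics
rig.py
scene [[470.2160875085447, 0.0, 319.9631032073379], [0.0, 470.2160875085447, 202.3494896104482], [0.0, 0.0, 1.0]] [[0.755, -0.6557, 0.0087, -0.4646], [0.4816, 0.5633, 0.6714, -0.3235], [-0.4451, -0.5027, 0.7411, -0.7845], [0.0, 0.0, 0.0, 1.0]] ['color', 'K', 'view']
top [[425.6620966011317, 0.0, 327.5103464284177], [0.0, 425.6620966011317, 199.3665919615337], [0.0, 0.0, 1.0]] [[-0.0353, -0.9994, -0.0031, 0.0247], [0.9785, -0.0352, 0.2033, -0.5982], [-0.2033, 0.0041, 0.9791, -0.8018], [0.0, 0.0, 0.0, 1.0]] ['color', 'K', 'view']
[0.16144058 0.60312784 0.22167233] [[-9.65932540e-01  2.58792728e-01 -8.07965821e-04]
 [ 2.58793774e-01  9.65931060e-01 -1.72363291e-03]
 [ 3.34375618e-04 -1.87400964e-03 -9.99998188e-01]] 0.1
```

View pics/scene0.png

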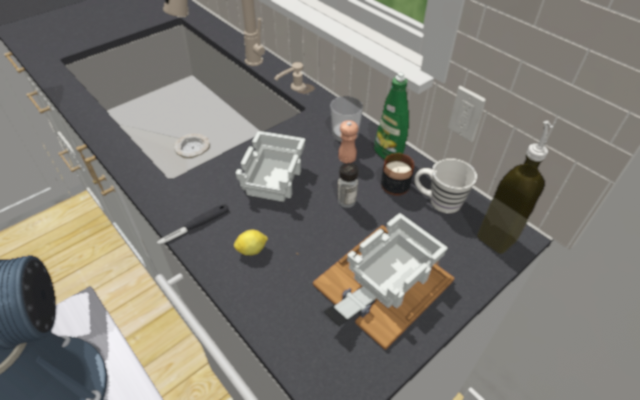

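View pics/top0.png

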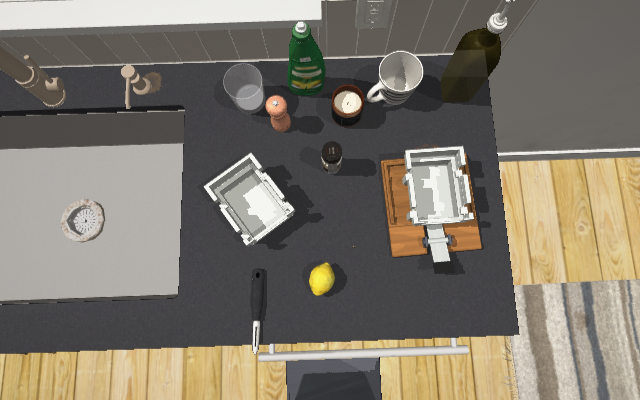

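Create h.py:
```python
import numpy as np, cv2
from rig import bot, cam, hand_in
from scipy.spatial.transform import Rotation as R
C={n:cam.capture(n) for n in ("scene","top")}
def ray(n,u,v):
    K,V=C[n]["K"],C[n]["view"]; d=np.linalg.inv(K)@[u,v,1]; d=d*[1,-1,-1]
    Rm=V[:3,:3]; return -Rm.T@V[:3,3], Rm.T@d
def onz(n,u,v,z):
    o,d=ray(n,u,v); return o+d*(z-o[2])/d[2]
def proj(n,p):
    K,V=C[n]["K"],C[n]["view"]; q=V[:3,:3]@p+V[:3,3]; q=K@(q*[1,-1,-1]); return q[:2]/q[2]
def tri(a,b):
    # a: pixel in scene, b: pixel in top
    (o1,d1),(o2,d2)=ray("scene",*a),ray("top",*b)
    t=np.linalg.lstsq(np.c_[d1,-d2],o2-o1,rcond=None)[0]; p,q=o1+t[0]*d1,o2+t[1]*d2
    return (p+q)/2, np.linalg.norm(p-q)
def goto(p,yaw=None):
    """tool-frame shift + rotvec from current commanded ~ measured pose to world TCP p, tool y at yaw deg (mod 180), pointing down"""
    s=bot.read_state(); Rt=s["tcp_rot"]; out=[Rt.T@(np.array(p)-s["position"])]
    if yaw is not None:
        y=np.array([np.cos(np.radians(yaw)),np.sin(np.radians(yaw)),0]); z=np.array([0,0,-1.]); best=None
        for sg in (1,-1):
            T=np.c_[np.cross(sg*y,z),sg*y,z]; r=R.from_matrix(Rt.T@T).as_rotvec(degrees=True)
            out.append(r)
    for o in out: print(np.round(o,4))
    print("q6",np.round(s["joint_positions"],1))
```

Run:
```python
from h import *
t=C["top"]["color"]
cv2.imwrite("pics/topc.png",cv2.resize(t[130:280,190:310],None,fx=4,fy=4,interpolation=cv2.INTER_CUBIC)[...,::-1])
cv2.imwrite("pics/topd.png",cv2.resize(t[135:270,370:490],None,fx=4.4,fy=4.4,interpolation=cv2.INTER_CUBIC)[...,::-1])
hsv=cv2.cvtColor(t,cv2.COLOR_RGB2HSV)
m=cv2.inRange(hsv,(22,120,100),(35,255,255)); m[:250]=0;m[310:]=0;m[:,:290]=0;m[:,350:]=0
c=max(cv2.findContours(m,0,2)[0],key=cv2.contourArea); e=cv2.fitEllipse(c); print("lemon top",e,onz("top",*e[0],0.025))
for a in (0,90):
    d=np.array([np.cos(np.radians(e[2]+a)),np.sin(np.radians(e[2]+a))])*e[1][a//90]/2
    p,q=onz("top",*(e[0]+d),.025),onz("top",*(e[0]-d),.025); print(np.linalg.norm(p-q),np.degrees(np.arctan2(*(p-q)[1::-1])))
s=C["scene"]["color"]; hs=cv2.cvtColor(s,cv2.COLOR_RGB2HSV); m=cv2.inRange(hs,(22,120,100),(35,255,255)); m[:220]=0;m[265:]=0;m[:,:225]=0;m[:,280:]=0
c=max(cv2.findContours(m,0,2)[0],key=cv2.contourArea); f=cv2.fitEllipse(c); print("lemon scene",f,tri(f[0],e[0]))
```

```text
lemon top ((321.2123107910156, 278.70745849609375), (23.37099266052246, 32.27122116088867), 18.293848037719727) [0.44175732 0.0218883  0.025     ]
0.047573037009513375 -110.01459168135297
0.06468855024117612 159.54911581105668
lemon scene ((249.9437713623047, 242.11447143554688), (23.298208236694336, 31.183713912963867), 73.23359680175781) (array([0.44181631, 0.02189142, 0.02379938]), np.float64(7.564288503290579e-05))
```

View pics/topc.png

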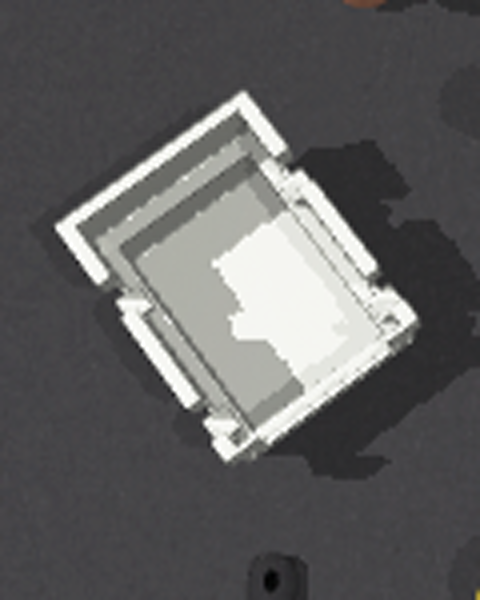

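View pics/topd.png

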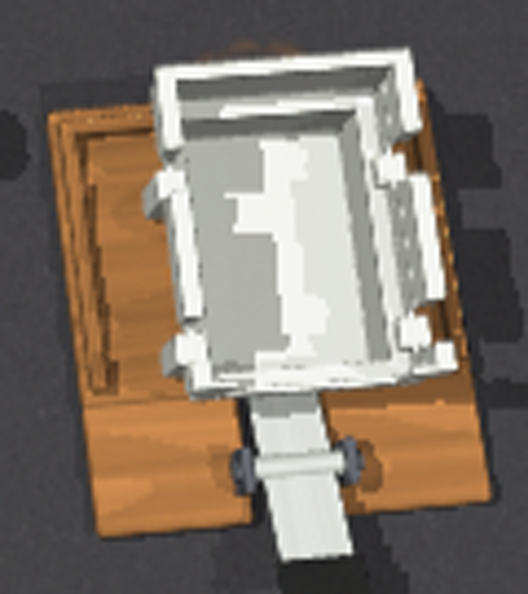

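Run:
```python
from h import *
s=C["scene"]["color"]
cv2.imwrite("pics/sc.png",cv2.resize(s[205:355,300:470],None,fx=4,fy=4,interpolation=cv2.INTER_CUBIC)[...,::-1])
f=lambda L,x0,y0,k,z:[onz("top",x0+(a+.5)/k-.5,y0+(b+.5)/k-.5,z) for a,b in L]
def pr(n,P):
    P=np.array(P); print(n,np.round(P,4).tolist()); 
    for i in range(len(P)): d=P[(i+1)%len(P)]-P[i]; print("  ",round(np.linalg.norm(d),4),round(np.degrees(np.arctan2(d[1],d[0])),1))
pr("low rim tl,tr",f([(157,66),(410,48)],370,135,4.4,.088))
pr("low scoop corners br, bl top 88",f([(455,366),(193,392)],370,135,4.4,.088))
pr("low scoop 60",f([(455,366),(193,392)],370,135,4.4,.060))
pr("plinth z12 tl,bl,br",f([(50,115),(98,535),(492,497)],370,135,4.4,.012))
pr("up full end z76",f([(56,227),(243,91)],190,130,4,.076))
pr("up scoop end z76",f([(418,320),(228,462)],190,130,4,.076))
pr("pad z49",f([(278,560),(352,552)],370,135,4.4,.049))
```

```text
low rim tl,tr [[0.6897, -0.1565, 0.088], [0.6942, -0.2729, 0.088]]
   0.1165 -87.8
   0.1165 92.2
low scoop corners br, bl top 88 [[0.5464, -0.278, 0.088], [0.539, -0.1615, 0.088]]
   0.1168 93.7
   0.1168 -86.3
low scoop 60 [[0.5506, -0.2878, 0.06], [0.5429, -0.1672, 0.06]]
   0.1208 93.7
   0.1208 -86.3
plinth z12 tl,bl,br [[0.691, -0.1167, 0.012], [0.483, -0.1269, 0.012], [0.4943, -0.3155, 0.012]]
   0.2082 -177.2
   0.1889 -86.6
   0.2796 45.3
up full end z76 [[0.6312, 0.2511, 0.076], [0.6992, 0.1574, 0.076]]
   0.1158 -54.0
   0.1158 126.0
up scoop end z76 [[0.5773, 0.0704, 0.076], [0.5102, 0.1644, 0.076]]
   0.1155 125.5
   0.1155 -54.5
pad z49 [[0.4664, -0.2021, 0.049], [0.4688, -0.236, 0.049]]
   0.0339 -85.9
   0.0339 94.1
```

View pics/sc.png

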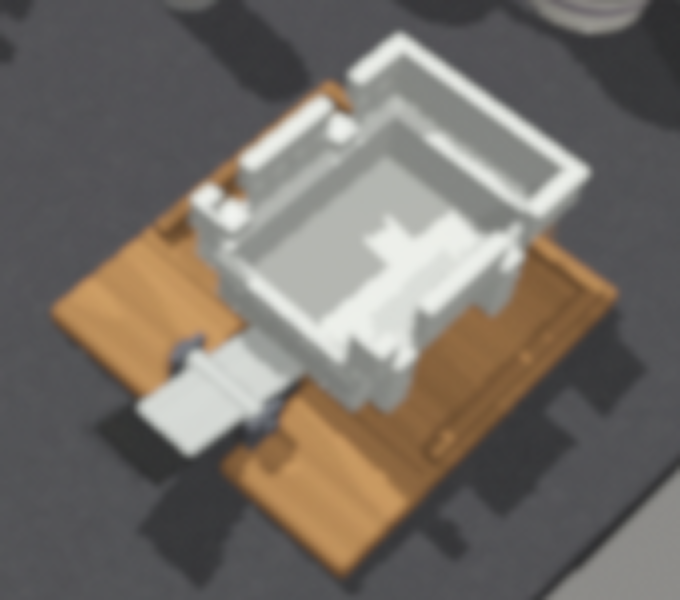

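Run:
```python
from h import *
P0=np.array([.6175,-.2143,0]); a=np.radians(3.1); Rp=np.array([[np.cos(a),-np.sin(a),0],[np.sin(a),np.cos(a),0],[0,0,1]])
ims=[]
for n,(x0,x1,y0,y1) in (("top",(370,490,135,270)),("scene",(300,470,205,355))):
    k=400/(x1-x0); im=cv2.resize(C[n]["color"][y0:y1,x0:x1],None,fx=k,fy=k,interpolation=cv2.INTER_CUBIC)[...,::-1].copy()
    def L(pts,col,cl=True):
        q=np.array([(proj(n,P0+Rp@np.array(p))-[x0,y0]+.5)*k for p in pts]).astype(int); cv2.polylines(im,[q],cl,col,1,cv2.LINE_AA)
    L([(-.129,-.095,.012),(.083,-.095,.012),(.083,.095,.012),(-.129,.095,.012)],(0,0,255))
    L([(-.073,-.059,.088),(.073,-.059,.088),(.073,.059,.088),(-.073,.059,.088)],(255,0,0))
    L([(-.065,-.046,.012),(.065,-.046,.012),(.065,.046,.012),(-.065,.046,.012)],(0,200,0))
    L([(-.067,-.017,.02),(-.067,.017,.02)],(255,0,255),False)
    L([(-.170,-.02,.049),(-.146,-.02,.049),(-.146,.02,.049),(-.170,.02,.049)],(0,200,255))
    ims.append(cv2.resize(im,(400,450)))
cv2.imwrite("pics/ov.png",np.hstack(ims))
```

```text
(no output)
```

View pics/ov.png

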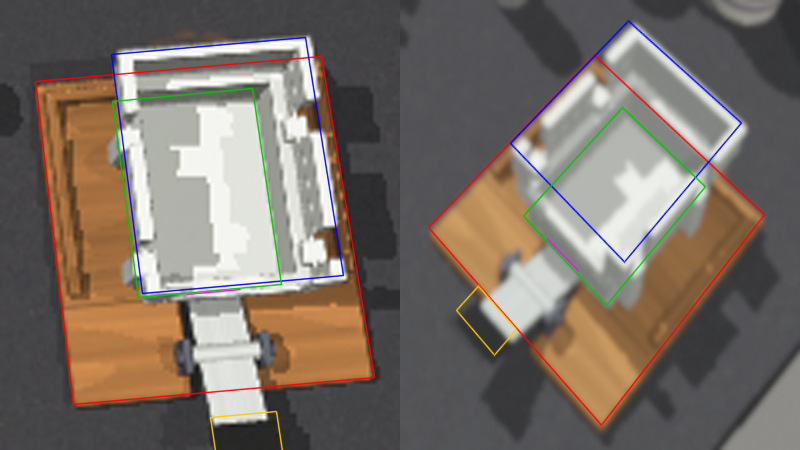

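Run:
```python
from h import *
print("jar",tri((348,169),(331,149)), onz("top",331,149,.105))
print("mill",onz("top",277,106,.109),"candle",onz("top",347,103,.076),"peeler",onz("top",258,285,.01))
goto([.4418,.0219,.12],69.5); goto([.4418,.0219,.006],69.5)
t=C["top"]["color"];s=C["scene"]["color"]
cv2.imwrite("pics/jar.png",np.hstack([cv2.resize(t[130:190,300:360],(400,400),interpolation=cv2.INTER_CUBIC),cv2.resize(s[155:215,318:378],(400,400),interpolation=cv2.INTER_CUBIC)])[...,::-1])
```

```text
jar (array([ 0.69112177, -0.00617467,  0.09938319]), np.float64(0.003310864022927205)) [ 0.69078418 -0.00686968  0.105     ]
mill [0.78364905 0.09812888 0.109     ] candle [ 0.79990844 -0.04452879  0.076     ] peeler [0.43390894 0.15310349 0.01      ]
[-0.4211 -0.4894  0.1026]
[-4.9000e-03  1.1000e-03  5.4987e+00]
[-1.700000e-03 -7.400000e-03 -1.745013e+02]
q6 [ 64.8  30.2  82.1  -0.   67.7 -10.2]
[-0.4211 -0.4894  0.2166]
[-4.9000e-03  1.1000e-03  5.4987e+00]
[-1.700000e-03 -7.400000e-03 -1.745013e+02]
q6 [ 64.8  30.2  82.1  -0.   67.7 -10.2]
```

View pics/jar.png

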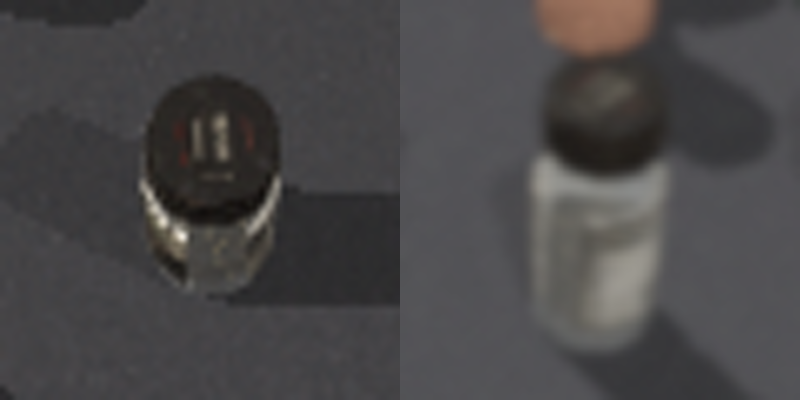

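Careful with the scale: shifts go in shares of 0.6 m and turns go in shares of 180 degrees. That gives: -0.489 m / 0.6 = -0.815, -0.421 m / 0.6 = -0.7017, 5.5 degrees / 180 = 0.0306.

Request:
hand_motion --moves '{"rows": [[-0.7017, -0.815, 0.1717, 0, 0, 0.0306, 1], [-0.7017, -0.815, 0.1717, 0, 0, 0.0306, 1], [-0.7017, -0.815, 0.1717, 0, 0, 0.0306, 1], [-0.7017, -0.815, 0.1717, 0, 0, 0.0306, 1], [-0.7017, -0.815, 0.1717, 0, 0, 0.0306, 1], [-0.7017, -0.815, 0.1717, 0, 0, 0.0306, 1], [-0.7017, -0.815, 0.1717, 0, 0, 0.0306, 1], [-0.7017, -0.815, 0.1717, 0, 0, 0.0306, 1], [-0.7017, -0.815, 0.1717, 0, 0, 0.0306, 1], [-0.7017, -0.815, 0.1717, 0, 0, 0.0306, 1], [-0.7017, -0.815, 0.1717, 0, 0, 0.0306, 1], [-0.7017, -0.815, 0.1717, 0, 0, 0.0306, 1], [-0.7017, -0.815, 0.1717, 0, 0, 0.0306, 1], [-0.7017, -0.815, 0.1717, 0, 0, 0.0306, 1], [-0.7017, -0.815, 0.1717, 0, 0, 0.0306, 1], [-0.7017, -0.815, 0.1717, 0, 0, 0.0306, 1], [-0.7017, -0.815, 0.1717, 0, 0, 0.0306, 1], [-0.7017, -0.815, 0.1717, 0, 0, 0.0306, 1]]}'

```text
time_s: 2.3
position: [0.4411, 0.0238, 0.1198]
tcp_rot: [[-0.938, 0.348, -0.0], [0.348, 0.938, 0.0], [0.0, 0.0, -1.0]]
force: [-0.2, 1.0, -0.0]
opening: 1.001
grasp_force: 0.0
```

```bash
python3 -c "
from h import *
goto([.4418,.0219,.007],69.5)"
```

```text
[-0.0009 -0.0014  0.1128]
[0.0027 0.0074 0.1212]
[-1.170000e-02  4.200000e-03 -1.798788e+02]
q6 [-11.5  26.8 113.4   0.   39.8 -81.1]
```

Converted, 0.112 m / 0.6 = 0.1867, 0.1 m / 0.6 = 0.1667.

Request:
hand_motion --moves '{"rows": [[-0.0017, -0.0017, 0.0667, 0, 0, 0, 1], [-0.0017, -0.0017, 0.125, 0, 0, 0, 1], [-0.0017, -0.0017, 0.1667, 0, 0, 0, 1], [-0.0017, -0.0017, 0.1867, 0, 0, 0, 1], [-0.0017, -0.0017, 0.1867, 0, 0, 0, 1], [-0.0017, -0.0017, 0.1867, 0, 0, 0, 0.3], [-0.0017, -0.0017, 0.1867, 0, 0, 0, 0.3], [-0.0017, -0.0017, 0.1867, 0, 0, 0, 0.3], [-0.0017, -0.0017, 0.1867, 0, 0, 0, 0.3], [-0.0017, -0.0017, 0.1867, 0, 0, 0, 0.3], [-0.0017, -0.0017, 0.1867, 0, 0, 0, 0.3], [-0.0017, -0.0017, 0.1867, 0, 0, 0, 0.3], [-0.0017, -0.0017, 0.15, 0, 0, 0, 0.3], [-0.0017, -0.0017, 0.0833, 0, 0, 0, 0.3], [-0.0017, -0.0017, 0, 0, 0, 0, 0.3], [-0.0017, -0.0017, -0.0333, 0, 0, 0, 0.3]]}'

```text
time_s: 4.0
position: [0.4437, 0.0209, 0.1427]
tcp_rot: [[-0.937, 0.35, 0.005], [0.35, 0.937, -0.001], [-0.005, 0.001, -1.0]]
force: [-0.1, 0.0, -1.5]
opening: 0.565
grasp_force: 30.0
```

```bash
python3 -c "
from h import *
goto([.617,-.217,.14],2.4)
goto([.617,-.217,.029],2.4)"
```

```text
[-0.245  -0.1624  0.0037]
[ 0.2911  0.3151 67.1112]
[  -0.3516    0.3247 -112.888 ]
q6 [-11.8  24.3 112.2   0.   43.1 -81.3]
[-0.2442 -0.1625  0.1147]
[ 0.2911  0.3151 67.1112]
[  -0.3516    0.3247 -112.888 ]
q6 [-11.8  24.3 112.2   0.   43.1 -81.3]
```

Converted, -0.245 m / 0.6 = -0.4083, -0.162 m / 0.6 = -0.27, 67 degrees / 180 = 0.3722.

Request:
hand_motion --moves '{"rows": [[-0.4083, -0.27, 0, 0, 0, 0.3722, 0.3], [-0.4083, -0.27, 0, 0, 0, 0.3722, 0.3], [-0.4083, -0.27, 0, 0, 0, 0.3722, 0.3], [-0.4083, -0.27, 0, 0, 0, 0.3722, 0.3], [-0.4083, -0.27, 0, 0, 0, 0.3722, 0.3], [-0.4083, -0.27, 0, 0, 0, 0.3722, 0.3], [-0.4083, -0.27, 0, 0, 0, 0.3722, 0.3], [-0.4083, -0.27, 0, 0, 0, 0.3722, 0.3], [-0.4083, -0.27, 0, 0, 0, 0.3722, 0.3], [-0.4083, -0.27, 0, 0, 0, 0.3722, 0.3], [-0.4083, -0.27, 0, 0, 0, 0.3722, 0.3]]}'

```text
time_s: 5.2
position: [0.6146, -0.2159, 0.1386]
tcp_rot: [[-0.046, 0.999, -0.001], [0.999, 0.046, 0.001], [0.001, -0.001, -1.0]]
force: [0.0, 0.1, -1.0]
opening: 0.558
grasp_force: 30.0
```

```bash
python3 -c "
from h import *
goto([.617,-.217,.029],2.4)"
```

```text
[-0.0011  0.0021  0.1103]
[-0.0271 -0.0141  0.1863]
[ 2.210000e-02 -4.260000e-02 -1.798137e+02]
q6 [-29.2  37.8  82.2  -0.   60.1 -31.7]
```

Converted, -0.2 m / 0.6 = -0.3333, 0.11 m / 0.6 = 0.1833.

Request:
hand_motion --moves '{"rows": [[0, 0, 0.0667, 0, 0, 0, 0.3], [0, 0, 0.125, 0, 0, 0, 0.3], [0, 0, 0.1667, 0, 0, 0, 0.3], [0, 0, 0.1833, 0, 0, 0, 0.3], [0, 0, 0.1833, 0, 0, 0, 0.3], [0, 0, 0.1833, 0, 0, 0, 0.3], [0, 0, 0.1833, 0, 0, 0, 0.72], [0, 0, 0.1833, 0, 0, 0, 0.72], [0, 0, 0.1833, 0, 0, 0, 0.72], [0, 0, 0.1833, 0, 0, 0, 0.72], [0, 0, 0.1833, 0, 0, 0, 0.72], [0, 0, 0.1333, 0, 0, 0, 0.72], [0, 0, 0.0667, 0, 0, 0, 0.72], [0, 0, -0.0167, 0, 0, 0, 0.72], [0, 0, -0.1, 0, 0, 0, 0.72], [-0.1667, 0, -0.15, 0, 0, 0, 0.4], [-0.3333, 0, -0.15, 0, 0, 0, 0.4]]}'

```text
time_s: 7.0
position: [0.6214, -0.3142, 0.2237]
tcp_rot: [[-0.047, 0.999, 0.006], [0.999, 0.047, -0.004], [-0.004, 0.006, -1.0]]
force: [0.2, -0.6, -0.6]
opening: 0.616
grasp_force: 0.0
```

Run:
```python
from h import *
im=[]
for n,(x0,x1,y0,y1) in (("top",(370,490,135,270)),("scene",(300,470,205,355))): im.append(cv2.resize(C[n]["color"][y0:y1,x0:x1],(400,450),interpolation=cv2.INTER_CUBIC))
cv2.imwrite("pics/lem.png",np.hstack(im)[...,::-1])
```

```text
(no output)
```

View pics/lem.png

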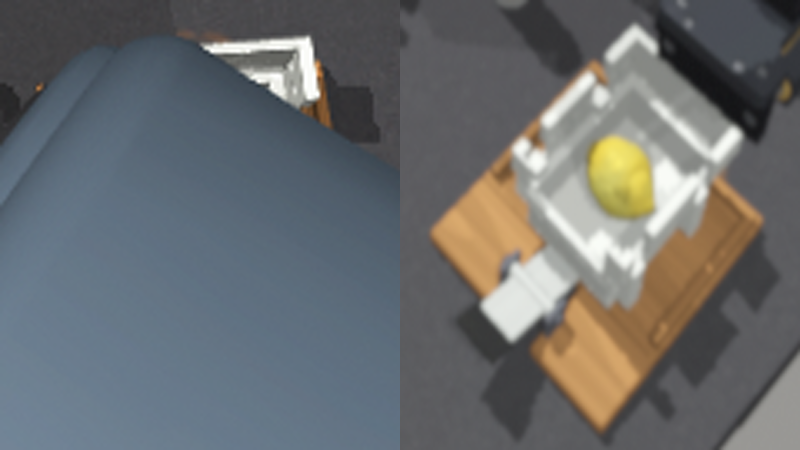

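Run:
```python
from h import *
im=cv2.cvtColor(cv2.imread("pics/top0.png"),cv2.COLOR_BGR2GRAY)[130:280,190:310]
im=cv2.resize(im,None,fx=4,fy=4,interpolation=cv2.INTER_CUBIC)
for th in (215,228,238):
    _,m=cv2.threshold(im,th,255,0)
    for c in cv2.findContours(m,0,2)[0]:
        r=cv2.minAreaRect(c)
        if 15<min(r[1])<40 and 80<max(r[1])<160: print(th,np.round(r[0]),np.round(r[1]),round(r[2],1),np.round(onz("top",190+(r[0][0]+.5)/4-.5,130+(r[0][1]+.5)/4-.5,.076),4))
w=lambda a,b:np.round(onz("top",190+(a+.5)/4-.5,130+(b+.5)/4-.5,.076),4)
L,Rr=w(160,358),w(338,223); print(L,Rr,np.linalg.norm(L-Rr),np.degrees(np.arctan2(*(Rr-L)[1::-1])),(L+Rr)/2)
```

```text
215 [157. 351.] [125.  30.] 62.7 [0.5661 0.1996 0.076 ]
215 [321. 213.] [153.  30.] 45.0 [0.6337 0.1181 0.076 ]
228 [157. 351.] [125.  29.] 62.4 [0.5661 0.1996 0.076 ]
228 [322. 212.] [153.  28.] 43.7 [0.6341 0.1177 0.076 ]
238 [319. 390.] [ 19. 151.] 56.3 [0.5442 0.1197 0.076 ]
238 [157. 352.] [123.  28.] 62.9 [0.566  0.1997 0.076 ]
238 [331. 221.] [125.  24.] 45.7 [0.6292 0.1129 0.076 ]
[0.5628 0.1981 0.076 ] [0.6282 0.1096 0.076 ] 0.11004276441456749 -53.53622703205656 [0.5955  0.15385 0.076  ]
```

```bash
python3 -c "
from h import *
goto([.573,.2052,.18],-54)"
```

```text
[ 0.5193 -0.0229  0.0392]
[-0.1555 -0.0618 56.5153]
[ 7.260000e-02 -1.827000e-01 -1.234845e+02]
q6 [-36.   36.   71.5   0.   72.7 -38.6]
```

Converted, 0.519 m / 0.6 = 0.865, 0.04 m / 0.6 = 0.0667, 56.5 degrees / 180 = 0.3139.

Request:
hand_motion --moves '{"rows": [[0.865, -0.0383, 0, 0, 0, 0.3139, 0.4], [0.865, -0.0383, 0, 0, 0, 0.3139, 0.4], [0.865, -0.0383, 0, 0, 0, 0.3139, 0.4], [0.865, -0.0383, 0, 0, 0, 0.3139, 0.4], [0.865, -0.0383, 0, 0, 0, 0.3139, 0.4], [0.865, -0.0383, 0, 0, 0, 0.3139, 0.4], [0.865, -0.0383, 0.0667, 0, 0, 0.3139, 0.4], [0.865, -0.0383, 0.0667, 0, 0, 0.3139, 0.4], [0.865, -0.0383, 0.0667, 0, 0, 0.3139, 0.4], [0.865, -0.0383, 0.0667, 0, 0, 0.3139, 0.4], [0.865, -0.0383, 0.0667, 0, 0, 0.3139, 0.4], [0.865, -0.0383, 0.0667, 0, 0, 0.3139, 0.4], [0.865, -0.0383, 0.0667, 0, 0, 0.3139, 0.4], [0.865, -0.0383, 0.0667, 0, 0, 0.3139, 0.4], [0.865, -0.0383, 0.0667, 0, 0, 0.3139, 0.4], [0.865, -0.0383, 0.0667, 0, 0, 0.3139, 0.4], [0.865, -0.0383, 0.0667, 0, 0, 0.3139, 0.4]]}'

```text
time_s: 9.0
position: [0.5741, 0.2026, 0.1792]
tcp_rot: [[0.81, 0.587, 0.0], [0.587, -0.81, 0.0], [0.0, 0.0, -1.0]]
force: [1.2, 0.7, -0.6]
opening: 0.399
grasp_force: 0.0
```

Run:
```python
from h import *
goto([.573,.2052,.046],-54)
cv2.imwrite("pics/gr.png",np.hstack([cv2.resize(C["scene"]["color"][110:230,210:330],(400,400),interpolation=cv2.INTER_CUBIC),cv2.resize(C["top"]["color"][130:270,180:320],(400,400),interpolation=cv2.INTER_CUBIC)])[...,::-1])
```

```text
[ 0.0005 -0.0025  0.1332]
[ 0.0061 -0.0116 -0.0596]
[-1.830000e-02 -9.600000e-03  1.799404e+02]
q6 [ 9.  31.9 87.  -0.  61.1 63. ]
```

Request:
hand_motion --moves '{"rows": [[0, -0.0042, 0.0667, 0, 0, 0, 0.4], [0, -0.0042, 0.1333, 0, 0, 0, 0.4], [0, -0.0042, 0.175, 0, 0, 0, 0.4], [0, -0.0042, 0.2, 0, 0, 0, 0.4], [0, -0.0042, 0.2217, 0, 0, 0, 0.4], [0, -0.0042, 0.2217, 0, 0, 0, 0.4], [0, -0.0042, 0.2217, 0, 0, 0, 0.4]]}'

```text
time_s: 9.8
position: [0.5731, 0.2057, 0.0467]
tcp_rot: [[0.809, 0.588, 0.002], [0.588, -0.809, 0.0], [0.001, 0.001, -1.0]]
force: [-0.2, -0.5, 0.1]
opening: 0.397
grasp_force: 0.0
```

Run:
```python
from h import *
# lip pixels sanity: white-mask centre of tote in scene not needed
print(bot.read_state()["force"])
```

```text
[ 0.67083416  0.33585519 -0.14736989]
```

Converted, -0.17 m / 0.6 = -0.2833, -0.16 m / 0.6 = -0.2667.

Request:
hand_motion --moves '{"rows": [[0, 0, 0, 0, 0, 0, 0], [0, 0, 0, 0, 0, 0, 0], [0, 0, 0, 0, 0, 0, 0], [0, 0, 0, 0, 0, 0, 0], [0, 0, 0, 0, 0, 0, 0], [0, 0, 0, 0, 0, 0, 0], [0, 0, -0.0333, 0, 0, 0, 0], [0, 0, -0.0833, 0, 0, 0, 0], [0, 0, -0.15, 0, 0, 0, 0], [0, 0, -0.2167, 0, 0, 0, 0], [0, 0, -0.2667, 0, 0, 0, 0], [0, 0, -0.2833, 0, 0, 0, 0], [0, 0, -0.2833, 0, 0, 0, 0]]}'

```text
time_s: 11.2
position: [0.5728, 0.2058, 0.217]
tcp_rot: [[0.809, 0.588, 0.002], [0.588, -0.809, 0.001], [0.002, 0.001, -1.0]]
force: [0.4, -1.4, -1.4]
opening: 0.1
grasp_force: 30.0
```

Run:
```python
from h import *
cv2.imwrite("pics/gr.png",np.hstack([cv2.resize(C["scene"]["color"][60:240,180:360],(400,400),interpolation=cv2.INTER_CUBIC),cv2.resize(C["top"]["color"][110:290,170:350],(400,400),interpolation=cv2.INTER_CUBIC)])[...,::-1])
```

```text
(no output)
```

View pics/gr.png

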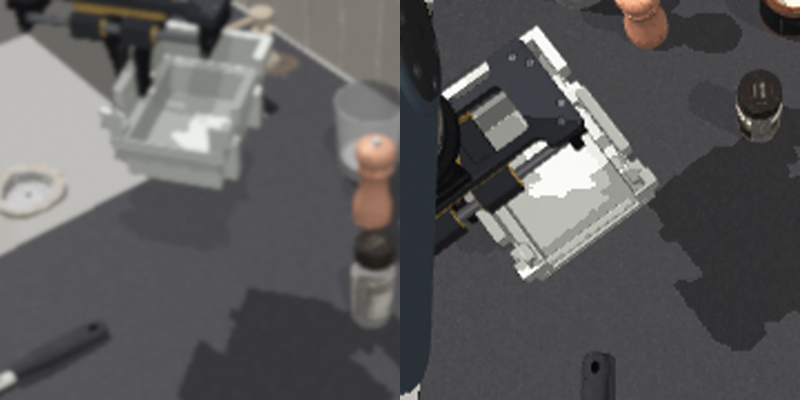

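Run:
```python
from h import *
k=400/180
s=bot.read_state(); T=s["tcp_rot"]; p=s["position"]; b=p[2]-.0467
c=p+T[:,1]*.0545; c[2]=b; x=-T[:,0]; y=T[:,1]; print("xdir",x,"ydir",y,"base",b)
pt=lambda a,q,d:c+x*a+y*q+np.array([0,0,d])
for nm,a in (("A full +y",(-.073,.059,.076)),("lip+y end1",(-.018,.059,.076)),("lip +y end2",(.040,.059,.076)),("scoop+y",(.073,.059,.076)),("scoop-y",(.073,-.059,.076)),("scoop mid",(.0715,0,.048))):
    q=proj("top",pt(*a)); r=proj("scene",pt(*a)); print(nm,np.round((q-[170,110]+.5)*k+[400,0]),np.round((r-[180,60]+.5)*k))
# scale: tote x shift of 5mm in crop px
print((proj("top",pt(.045,.059,.076))-proj("top",pt(.04,.059,.076)))*k)
```

```text
xdir [-0.80905154 -0.58772043  0.00450463] ydir [ 0.58771618 -0.80906374 -0.00235596] base 0.16678890281696893
A full +y [541.  29.] [271.  41.]
lip+y end1 [584.  85.] [256.  74.]
lip +y end2 [631. 144.] [239. 111.]
scoop+y [658. 179.] [228. 134.]
scoop-y [524. 280.] [ 98. 113.]
scoop mid [597. 234.] [166. 148.]
[4.10100352 5.24316228]
```

Run:
```python
from h import *
P=[onz("scene",300+(a+.5)/4-.5,205+(b+.5)/4-.5,.088) for a,b in ((400,33),(591,172))]
print(np.round(P,4)); print(np.degrees(np.arctan2(*(P[0]-P[1])[1::-1])))
m=(P[0]+P[1])/2; print(m+.073*np.array([np.cos(np.radians(182.4)),np.sin(np.radians(182.4)),0]))
for a in ((.6897,-.1565,.088),(.6942,-.2729,.088)): print((proj("scene",np.array(a))-[300,205]+.5)*4)
goto([.6196,-.2717,.217],92.4)
```

```text
[[ 0.6897 -0.1579  0.088 ]
 [ 0.694  -0.2759  0.088 ]]
92.05608937072176
[ 0.61891512 -0.21994666  0.088     ]
[398.44081495  31.96823743]
[586.77919871 168.36081106]
[-0.2413  0.4144 -0.003 ]
[-3.03800e-01 -5.75000e-02 -1.46404e+02]
[-0.0437  0.2309 33.5957]
q6 [ 9.2 29.5 85.1  0.  65.6 63.2]
```

Converted, 0.415 m / 0.6 = 0.6917, -0.242 m / 0.6 = -0.4033, -146.2 degrees / 180 = -0.8122.

Request:
hand_motion --moves '{"rows": [[-0.2, 0.3333, -0.0167, 0, 0, -0.3889, 0], [-0.2, 0.3333, -0.0167, 0, 0, -0.3889, 0], [-0.2, 0.3333, -0.0167, 0, 0, -0.3889, 0], [-0.2, 0.3333, -0.0167, 0, 0, -0.3889, 0], [-0.2, 0.3333, -0.0167, 0, 0, -0.3889, 0], [-0.2, 0.3333, -0.0167, 0, 0, -0.3889, 0], [-0.2, 0.3333, -0.0167, 0, 0, -0.3889, 0], [-0.2, 0.3333, -0.0167, 0, 0, -0.3889, 0], [-0.4033, 0.6917, 0, 0, 0, -0.8122, 0], [-0.4033, 0.6917, 0, 0, 0, -0.8122, 0], [-0.4033, 0.6917, 0, 0, 0, -0.8122, 0], [-0.4033, 0.6917, 0, 0, 0, -0.8122, 0], [-0.4033, 0.6917, 0, 0, 0, -0.8122, 0], [-0.4033, 0.6917, 0, 0, 0, -0.8122, 0], [-0.4033, 0.6917, 0, 0, 0, -0.8122, 0], [-0.4033, 0.6917, 0, 0, 0, -0.8122, 0], [-0.4033, 0.6917, 0, 0, 0, -0.8122, 0], [-0.4033, 0.6917, 0, 0, 0, -0.8122, 0], [-0.4033, 0.6917, 0, 0, 0, -0.8122, 0], [-0.4033, 0.6917, 0, 0, 0, -0.8122, 0]]}'

```text
time_s: 13.5
position: [0.6202, -0.2724, 0.215]
tcp_rot: [[-0.999, -0.037, -0.001], [-0.037, 0.999, 0.001], [0.001, 0.001, -1.0]]
force: [-0.9, -0.3, -1.5]
opening: 0.098
grasp_force: 30.1
```

```bash
python3 -c "
from h import *
goto([.6202,-.2727,.16],92.2)"
```

```text
[ 0.0001 -0.0004  0.0555]
[ 0.0226 -0.0375 -0.0449]
[-5.890000e-02 -3.560000e-02  1.799551e+02]
q6 [ -33.1   34.8   74.3   -0.    71.  -125.3]
```

Careful with the scale: shifts go in shares of 0.6 m and turns go in shares of 180 degrees. That gives: 0.086 m / 0.6 = 0.1433, 0.085 m / 0.6 = 0.1417.

Request:
hand_motion --moves '{"rows": [[0, 0, 0.05, 0, 0, 0, 0], [0, 0, 0.0917, 0, 0, 0, 0], [0, 0, 0.1167, 0, 0, 0, 0], [0, 0, 0.13, 0, 0, 0, 0], [0, 0, 0.1367, 0, 0, 0, 0], [0, 0, 0.1417, 0, 0, 0, 0], [0, 0, 0.1433, 0, 0, 0, 0], [0, 0, 0.1433, 0, 0, 0, 0]]}'

```text
time_s: 14.4
position: [0.6209, -0.2727, 0.1308]
tcp_rot: [[-0.999, -0.038, 0.001], [-0.038, 0.999, -0.001], [-0.001, -0.001, -1.0]]
force: [-0.3, -0.3, -1.1]
opening: 0.1
grasp_force: 30.1
```

```bash
python3 -c "
from h import *
s=bot.read_state();print(s['force'],s['moment'])"
```

```text
[ 0.01317701  0.63937015 -0.8553958 ] [-0.09698909  0.01357787 -0.03059404]
```

Converted, 0.005 m / 0.6 = 0.0083, 0.004 m / 0.6 = 0.0067.

Request:
hand_motion --moves '{"rows": [[0, 0, 0.0033, 0, 0, 0, 0], [0, 0, 0.0067, 0, 0, 0, 0], [0, 0, 0.0083, 0, 0, 0, 0], [0, 0, 0.0083, 0, 0, 0, 0], [0, 0, 0.0083, 0, 0, 0, 0]]}'

```text
time_s: 15.0
position: [0.6208, -0.2727, 0.1263]
tcp_rot: [[-0.999, -0.038, 0.001], [-0.038, 0.999, -0.001], [-0.001, -0.001, -1.0]]
force: [-1.1, 0.1, 6.2]
opening: 0.099
grasp_force: 30.0
```

```bash
python3 -c "
from h import *
s=bot.read_state();print(s['force'],s['moment'])"
```

```text
[-1.7195465   1.06053521  5.3110917 ] [0.2227854  0.33770558 0.01944166]
```

Converted, -0.11 m / 0.6 = -0.1833, -0.07 m / 0.6 = -0.1167.

Request:
hand_motion --moves '{"rows": [[0, 0, 0, 0, 0, 0, 0.3], [0, 0, 0, 0, 0, 0, 0.3], [0, 0, 0, 0, 0, 0, 0.3], [0, 0, 0, 0, 0, 0, 0.3], [0, 0, -0.05, 0, 0, 0, 0.3], [0, 0, -0.1167, 0, 0, 0, 0.3], [0, 0, -0.1833, 0, 0, 0, 0.3], [0, 0, -0.1833, 0, 0, 0, 0.75]]}'

```text
time_s: 15.9
position: [0.6241, -0.2746, 0.2422]
tcp_rot: [[-0.999, -0.039, 0.012], [-0.039, 0.999, -0.008], [-0.011, -0.008, -1.0]]
force: [0.7, -1.0, 0.6]
opening: 0.335
grasp_force: 0.0
```

Run:
```python
from h import *
goto([.688,-.0078,.235],92.2)
goto([.688,-.0078,.235],45)
```

```text
[-0.0772  0.2621  0.0011]
[-0.0868  0.1282  0.0045]
[-2.013000e-01 -1.364000e-01 -1.799954e+02]
q6 [ -33.1   33.7   73.1    0.    73.1 -125.3]
[-0.0772  0.2621  0.0011]
[-2.90000e-02  1.56600e-01  4.72044e+01]
[-1.925000e-01 -3.570000e-02 -1.327954e+02]
q6 [ -33.1   33.7   73.1    0.    73.1 -125.3]
```

Converted, 0.262 m / 0.6 = 0.4367, -0.077 m / 0.6 = -0.1283.

Request:
hand_motion --moves '{"rows": [[-0.1283, 0.4367, 0, 0, 0, 0, 0.75], [-0.1283, 0.4367, 0, 0, 0, 0, 0.75], [-0.1283, 0.4367, 0, 0, 0, 0, 0.75], [-0.1283, 0.4367, 0, 0, 0, 0, 0.75], [-0.1283, 0.4367, 0, 0, 0, 0, 0.75], [-0.1283, 0.4367, 0, 0, 0, 0, 0.75], [-0.1283, 0.4367, 0, 0, 0, 0, 0.75], [-0.1283, 0.4367, 0, 0, 0, 0, 0.75], [-0.1283, 0.4367, 0, 0, 0, 0, 0.75]]}'

```text
time_s: 16.9
position: [0.6866, -0.0089, 0.2338]
tcp_rot: [[-0.999, -0.037, -0.002], [-0.037, 0.999, -0.0], [0.002, -0.0, -1.0]]
force: [0.9, 0.3, 0.0]
opening: 0.748
grasp_force: 0.0
```

Run:
```python
from h import *
im=[]
for n,(x0,x1,y0,y1) in (("top",(330,510,110,290)),("scene",(290,480,150,340))): im.append(cv2.resize(C[n]["color"][y0:y1,x0:x1],(400,400),interpolation=cv2.INTER_CUBIC))
cv2.imwrite("pics/stack.png",np.hstack(im)[...,::-1])
c=np.array([.618,-.2182,0]);a=np.radians(2.2);x=np.array([np.cos(a),np.sin(a),0]);y=np.array([-x[1],x[0],0])
for nm,q in (("full+y",(-.073,.059)),("full-y",(-.073,-.059)),("scoop+y",(.073,.059)),("scoop-y",(.073,-.059))):
    w=c+x*q[0]+y*q[1]+[0,0,.156]
    print(nm,np.round((proj("top",w)-[330,110]+.5)*400/180),np.round((proj("scene",w)-[290,150]+.5)*400/190+[400,0]))
goto([.688,-.0078,.061],92.2)
```

```text
full+y [203. 237.] [527. 169.]
full-y [349. 226.] [635. 256.]
scoop+y [183.  64.] [640.  84.]
scoop-y [323.  54.] [747. 158.]
[-0.0013  0.0015  0.1735]
[-0.0051 -0.0637 -0.1195]
[-1.001000e-01  8.000000e-03  1.798805e+02]
q6 [ -10.1   34.6   71.5   -0.    73.9 -102.1]
```

View pics/stack.png

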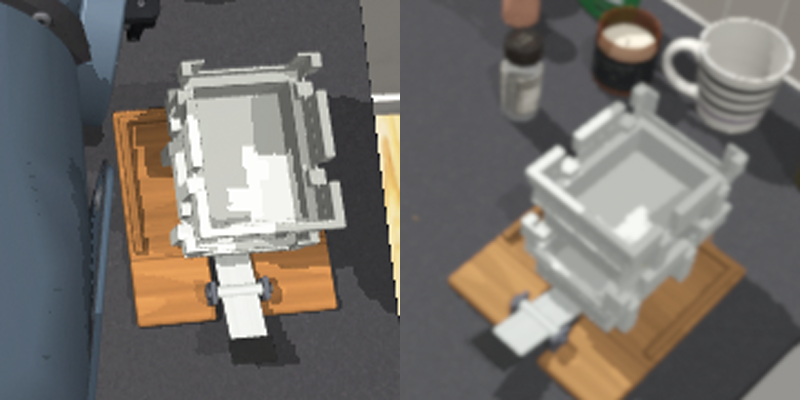

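Converted, 0.173 m / 0.6 = 0.2883, -0.001 m / 0.6 = -0.0017.

Request:
hand_motion --moves '{"rows": [[-0.0017, 0.0017, 0.075, 0, 0, 0, 0.75], [-0.0017, 0.0017, 0.15, 0, 0, 0, 0.75], [-0.0017, 0.0017, 0.2167, 0, 0, 0, 0.75], [-0.0017, 0.0017, 0.2583, 0, 0, 0, 0.75], [-0.0017, 0.0017, 0.2833, 0, 0, 0, 0.75], [-0.0017, 0.0017, 0.2883, 0, 0, 0, 0.75], [-0.0017, 0.0017, 0.2883, 0, 0, 0, 0.75], [-0.0017, 0.0017, 0.2883, 0, 0, 0, 0.2], [-0.0017, 0.0017, 0.2883, 0, 0, 0, 0.2], [-0.0017, 0.0017, 0.2883, 0, 0, 0, 0.2], [-0.0017, 0.0017, 0.2883, 0, 0, 0, 0.2], [-0.0017, 0.0017, 0.2883, 0, 0, 0, 0.2], [-0.0017, 0.0017, 0.2883, 0, 0, 0, 0.2], [-0.0017, 0.0017, 0.2883, 0, 0, 0, 0.2], [-0.0017, 0.0017, 0.25, 0, 0, 0, 0.2], [-0.0017, 0.0017, 0.1833, 0, 0, 0, 0.2], [-0.0017, 0.0017, 0.1167, 0, 0, 0, 0.2], [-0.0017, 0.0017, 0.05, 0, 0, 0, 0.2], [-0.0017, 0.0017, -0.0167, 0, 0, 0, 0.2], [-0.0017, 0.0017, -0.0667, 0, 0, 0, 0.2]]}'

```text
time_s: 19.0
position: [0.6885, -0.0065, 0.2771]
tcp_rot: [[-0.999, -0.038, 0.001], [-0.038, 0.999, -0.0], [-0.001, -0.0, -1.0]]
force: [-0.2, -0.5, -1.4]
opening: 0.463
grasp_force: 29.9
```

Run:
```python
from h import *
goto([.618,-.2182,.265],92.2)
```

```text
[ 0.0812 -0.2084  0.0148]
[-0.1091  0.5691  0.0157]
[-8.93900e-01 -1.71400e-01 -1.79982e+02]
q6 [  -9.8   32.4   68.3    0.    78.7 -102. ]
```

Converted, -0.208 m / 0.6 = -0.3467, 0.12 m / 0.6 = 0.2.

Request:
hand_motion --moves '{"rows": [[0.13, -0.3467, 0, 0, 0, 0, 0.2], [0.13, -0.3467, 0, 0, 0, 0, 0.2], [0.13, -0.3467, 0, 0, 0, 0, 0.2], [0.13, -0.3467, 0, 0, 0, 0, 0.2], [0.13, -0.3467, 0, 0, 0, 0, 0.2], [0.13, -0.3467, 0, 0, 0, 0, 0.2], [0.13, -0.3467, 0, 0, 0, 0, 0.2], [0.13, -0.3467, 0, 0, 0, 0, 0.2], [0.13, -0.3467, 0.0667, 0, 0, 0, 0.2], [0.13, -0.3467, 0.1333, 0, 0, 0, 0.2], [0.13, -0.3467, 0.175, 0, 0, 0, 0.2], [0.13, -0.3467, 0.2, 0, 0, 0, 0.2], [0.13, -0.3467, 0.2, 0, 0, 0, 0.2], [0.13, -0.3467, 0.2, 0, 0, 0, 0.2]]}'

```text
time_s: 20.5
position: [0.6194, -0.2171, 0.1558]
tcp_rot: [[-0.999, -0.039, 0.001], [-0.039, 0.999, -0.001], [-0.001, -0.001, -1.0]]
force: [0.2, 0.0, -1.1]
opening: 0.459
grasp_force: 29.9
```

Converted, 0.0095 m / 0.6 = 0.0158, 0.0085 m / 0.6 = 0.0142.

Request:
hand_motion --moves '{"rows": [[0, 0, 0.0067, 0, 0, 0, 0.2], [0, 0, 0.0117, 0, 0, 0, 0.2], [0, 0, 0.0142, 0, 0, 0, 0.2], [0, 0, 0.0158, 0, 0, 0, 0.2], [0, 0, 0.0158, 0, 0, 0, 0.2]]}'

```text
time_s: 21.0
position: [0.6188, -0.2177, 0.1469]
tcp_rot: [[-0.999, -0.038, 0.001], [-0.038, 0.999, -0.001], [-0.001, -0.001, -1.0]]
force: [-0.6, 0.2, 4.7]
opening: 0.467
grasp_force: 29.9
```

Converted, -0.13 m / 0.6 = -0.2167, -0.11 m / 0.6 = -0.1833.

Request:
hand_motion --moves '{"rows": [[0, 0, 0, 0, 0, 0, 0.62], [0, 0, 0, 0, 0, 0, 0.62], [0, 0, 0, 0, 0, 0, 0.62], [0, 0, 0, 0, 0, 0, 0.62], [0, 0, -0.05, 0, 0, 0, 0.62], [0, 0, -0.1167, 0, 0, 0, 0.62], [0, 0, -0.1833, 0, 0, 0, 0.62], [0, 0, -0.2167, 0, 0, 0, 0.62], [0, 0, -0.2167, 0, 0, 0, 0.62], [0, 0, -0.2167, 0, 0, 0, 0.3]]}'

```text
time_s: 22.0
position: [0.618, -0.2172, 0.275]
tcp_rot: [[-0.999, -0.038, -0.001], [-0.038, 0.999, 0.0], [0.001, 0.0, -1.0]]
force: [-0.7, 0.3, -0.4]
opening: 0.587
grasp_force: 0.0
```

Run:
```python
from h import *
P0=np.array([.6175,-.2143,0]);a=np.radians(3.1);w=P0-.158*np.array([np.cos(a),np.sin(a),0])
print(w); goto([w[0],w[1],.26],92.2); goto([w[0],w[1],.12],92.2);goto([w[0],w[1],.06],92.2)
```

```text
[ 0.45973121 -0.22284445  0.        ]
[0.1576 0.     0.0138]
[ 0.1242 -0.2082  0.0013]
[   0.327     0.1951 -179.9983]
q6 [ -29.1   29.9   74.    -0.    76.3 -121.3]
[ 0.1571 -0.0003  0.1538]
[ 0.1242 -0.2082  0.0013]
[   0.327     0.1951 -179.9983]
q6 [ -29.1   29.9   74.    -0.    76.3 -121.3]
[ 0.1568 -0.0004  0.2138]
[ 0.1242 -0.2082  0.0013]
[   0.327     0.1951 -179.9983]
q6 [ -29.1   29.9   74.    -0.    76.3 -121.3]
```

Converted, 0.21 m / 0.6 = 0.35, 0.195 m / 0.6 = 0.325.

Request:
hand_motion --moves '{"rows": [[0.2617, 0, 0, 0, 0, 0, 0], [0.2617, 0, 0, 0, 0, 0, 0], [0.2617, 0, 0, 0, 0, 0, 0], [0.2617, 0, 0, 0, 0, 0, 0], [0.2617, 0, 0, 0, 0, 0, 0], [0.2617, 0, 0.0667, 0, 0, 0, 0], [0.2617, 0, 0.1333, 0, 0, 0, 0], [0.2617, 0, 0.2, 0, 0, 0, 0], [0.2617, 0, 0.2667, 0, 0, 0, 0], [0.2617, 0, 0.325, 0, 0, 0, 0], [0.2617, 0, 0.35, 0, 0, 0, 0], [0.2617, 0, 0.35, 0, 0, 0, 0]]}'

```text
time_s: 23.3
position: [0.4616, -0.2227, 0.0621]
tcp_rot: [[-0.999, -0.039, -0.004], [-0.039, 0.999, 0.003], [0.004, 0.004, -1.0]]
force: [1.0, -1.0, -0.1]
opening: 0.006
grasp_force: 0.0
```

Run:
```python
from h import *
goto([.4597,-.2228,.01],92.2)
```

```text
[0.003  0.0011 0.0548]
[0.0009 0.0104 0.0361]
[-1.630000e-02  1.500000e-03 -1.799639e+02]
q6 [ -38.3   36.3  105.3    0.    38.4 -130.5]
```

Converted, 0.034 m / 0.6 = 0.0567, 0.028 m / 0.6 = 0.0467.

Request:
hand_motion --moves '{"rows": [[0.0033, 0, 0.0167, 0, 0, 0, 0], [0.0033, 0, 0.0267, 0, 0, 0, 0], [0.0033, 0, 0.0367, 0, 0, 0, 0], [0.0033, 0, 0.0467, 0, 0, 0, 0], [0.0033, 0, 0.0567, 0, 0, 0, 0]]}'

```text
time_s: 23.9
position: [0.4592, -0.2236, 0.0314]
tcp_rot: [[-0.999, -0.039, -0.0], [-0.039, 0.999, -0.0], [0.0, -0.0, -1.0]]
force: [-2.6, -0.9, 2.9]
opening: 0.003
grasp_force: 1.4
```

Request:
hand_motion --moves '{"rows": [[0, 0, 0.0083, 0, 0, 0, 0], [0, 0, 0.0167, 0, 0, 0, 0], [0, 0, 0.025, 0, 0, 0, 0], [0, 0, 0.025, 0, 0, 0, 0]]}'

```text
time_s: 24.3
position: [0.4599, -0.2236, 0.0159]
tcp_rot: [[-0.999, -0.038, 0.001], [-0.038, 0.999, 0.0], [-0.001, 0.0, -1.0]]
force: [-0.4, -0.2, 1.0]
opening: 0.004
grasp_force: 0.0
```

Converted, 0.0075 m / 0.6 = 0.0125, 0.007 m / 0.6 = 0.0117.

Request:
hand_motion --moves '{"rows": [[0, 0, 0.005, 0, 0, 0, 0], [0, 0, 0.0083, 0, 0, 0, 0], [0, 0, 0.0117, 0, 0, 0, 0], [0, 0, 0.0125, 0, 0, 0, 0], [0, 0, 0.0125, 0, 0, 0, 0]]}'

```text
time_s: 24.8
position: [0.4605, -0.2238, 0.0122]
tcp_rot: [[-0.999, -0.038, 0.003], [-0.038, 0.999, -0.002], [-0.003, -0.002, -1.0]]
force: [-1.9, 3.7, 27.1]
opening: 0.007
grasp_force: 13.9
```

Converted, 0.35 m / 0.6 = 0.5833, 0.3 m / 0.6 = 0.5.

Request:
hand_motion --moves '{"rows": [[0, 0, -0.0333, 0, 0, 0, 0], [0, 0, -0.1, 0, 0, 0, 0], [0, 0, -0.1833, 0, 0, 0, 0], [0, 0.0833, -0.2667, 0, 0, 0, 0], [0, 0.1667, -0.3333, 0, 0, 0, 0], [0, 0.25, -0.3333, 0, 0, 0, 0], [0, 0.3333, -0.3333, 0, 0, 0, 0], [0, 0.4167, -0.3333, 0, 0, 0, 0], [0, 0.5, -0.3333, 0, 0, 0, 0], [0, 0.5833, -0.3333, 0, 0, 0, 0], [0, 0.5833, -0.3333, 0, 0, 0, 0], [0, 0.5833, -0.3333, 0, 0, 0, 0]]}'

```text
time_s: 26.0
position: [0.4451, 0.1294, 0.2089]
tcp_rot: [[-0.999, -0.044, -0.0], [-0.044, 0.999, 0.001], [0.0, 0.001, -1.0]]
force: [-0.4, -0.5, 0.5]
opening: 0.003
grasp_force: 0.0
```

Run:
```python
from h import *
t=C["top"]["color"]; s=C["scene"]["color"]
old=cv2.imread("pics/top0.png")[...,::-1]; olds=cv2.imread("pics/scene0.png")[...,::-1]
def end(im,n):
    h=cv2.cvtColor(im,cv2.COLOR_RGB2HSV); m=cv2.inRange(h,(0,0,120),(180,60,255))
    box=(425,460,222,275) if n=="top" else (325,380,280,330)
    sub=m[box[2]:box[3],box[0]:box[1]]; ys,xs=np.nonzero(sub); return len(ys),(ys.max()+box[2],np.median(xs[ys>ys.max()-3])+box[0],xs.min()+box[0])
for im in (old,t): print("top",end(im,"top"))
for im in (olds,s): print("scene",end(im,"scene"))
P0=np.array([.6175,-.2143,0]);a=np.radians(3.1);x=np.array([np.cos(a),np.sin(a),0])
for th in (0,.5,.58,.64,.7):   # metal end ~ 41 mm out of pivot at -0.146
    r=np.hypot(.041,.020); ph=np.arctan2(.020,.041)-th
    w=P0+x*(-.105-r*np.cos(ph))+[0,0,.025+r*np.sin(ph)]; print(th,np.round(proj("top",w),1),np.round(proj("scene",w),1))
# stack: template match of scene crop taken after stacking
st=cv2.imread("pics/stack.png")[:,400:]; st=cv2.resize(st,(190,190),interpolation=cv2.INTER_AREA)
for nm,(u0,u1,v0,v1) in (("upper",(350,455,200,262)),("lower_front",(350,378,255,285)),("lower_right",(392,432,270,310))):
    tp=st[v0-150:v1-150,u0-290:u1-290]; r=cv2.matchTemplate(s[v0-8:v1+8,u0-8:u1+8,::-1].copy(),tp.copy(),cv2.TM_CCOEFF_NORMED)
    _,v,_,l=cv2.minMaxLoc(r); print(nm,round(v,3),l[0]-8,l[1]-8)
```

```text
top (692, (np.int64(262), np.float64(440.0), np.int64(425)))
top (741, (np.int64(263), np.float64(437.0), np.int64(425)))
scene (993, (np.int64(318), np.float64(347.0), np.int64(334)))
scene (1104, (np.int64(325), np.float64(345.5), np.int64(333)))
0 [442.1 259. ] [340.8 308.2]
0.5 [439.6 261.9] [338.6 315.8]
0.58 [439.1 261.9] [338.6 316.7]
0.64 [438.8 261.7] [338.7 317.3]
0.7 [438.4 261.5] [338.9 317.8]
upper 0.65 0 0
lower_front 0.981 0 0
lower_right 0.994 0 0
```

Run:
```python
from h import *
from scipy.optimize import brentq
P0=np.array([.6175,-.2143,0]);a=np.radians(3.1);x=np.array([np.cos(a),np.sin(a),0]);y=np.array([-x[1],x[0],0])
olds={"scene":cv2.imread("pics/scene0.png")[...,::-1],"top":cv2.imread("pics/top0.png")[...,::-1]}
for n in ("scene","top"):
  for q in (-.012,0,.012):
    res=[]
    for im in (olds[n],C[n]["color"]):
        g=cv2.GaussianBlur(cv2.cvtColor(im,cv2.COLOR_RGB2GRAY),(3,3),0).astype(float)
        # walk along the rocker's centre line (as seen, by angle th plate) is model-free: step outward on image line from pivot
        best=[]
        for th in (0,.65):
            ux=-x*np.cos(th)+[0,0,-np.sin(th)]; nz=np.array([0,0,1])*np.cos(th)-x*np.sin(th)
            base=P0-.105*x+y*q+[0,0,.025]
            d=np.arange(.015,.065,.0005); h0=.02
            # arm surface: rises h0 at 41mm at th=0 -> direction tilt .45
            dirv=-x*np.cos(.425-th)+np.array([0,0,np.sin(.425-th)])
            px=np.array([proj(n,base+dirv*k) for k in d]); v=cv2.remap(g.astype(np.float32),px[:,0].astype(np.float32).reshape(-1,1),px[:,1].astype(np.float32).reshape(-1,1),cv2.INTER_LINEAR).ravel()
            i=np.argmin(np.gradient(cv2.GaussianBlur(v.reshape(-1,1),(1,9),0).ravel())); best.append((th,round(d[i]*1e3,1),np.round(px[i],1).tolist()))
        res.append(best)
    print(n,q,"old@0",res[0][0],"new@.65",res[1][1])
```

```text
scene -0.012 old@0 (0, np.float64(54.5), [342.3, 314.9]) new@.65 (0.65, np.float64(49.5), [342.0, 323.4])
scene 0 old@0 (0, np.float64(54.5), [337.5, 310.5]) new@.65 (0.65, np.float64(49.5), [337.4, 319.1])
scene 0.012 old@0 (0, np.float64(52.5), [333.5, 305.8]) new@.65 (0.65, np.float64(50.0), [332.6, 315.1])
top -0.012 old@0 (0, np.float64(49.5), [448.3, 260.5]) new@.65 (0.65, np.float64(46.5), [444.3, 261.5])
top 0 old@0 (0, np.float64(50.5), [442.5, 261.4]) new@.65 (0.65, np.float64(47.0), [438.6, 262.3])
top 0.012 old@0 (0, np.float64(49.5), [436.5, 261.5]) new@.65 (0.65, np.float64(46.5), [432.8, 262.6])
```

Run:
```python
from h import *
A=[]
for q in (((342.3,314.9),(448.3,260.5),(342.0,323.4),(444.3,261.5)),((337.5,310.5),(442.5,261.4),(337.4,319.1),(438.6,262.3)),((333.5,305.8),(436.5,261.5),(332.6,315.1),(432.8,262.6))):
    o,e1=tri(q[0],q[1]); n,e2=tri(q[2],q[3]); px=.6175-.105
    th=np.arctan2(o[2]-.025,px-o[0])-np.arctan2(n[2]-.025,px-n[0]); print(np.round(o,4),np.round(n,4),round(e1,4),round(e2,4),round(th,3))
```

```text
[ 0.4668 -0.2339  0.0436] [ 0.467  -0.2344  0.0122] 0.0034 0.0026 0.662
[ 0.4656 -0.222   0.0445] [ 0.466  -0.2225  0.0126] 0.0028 0.002 0.655
[ 0.4662 -0.2102  0.0446] [ 0.4655 -0.2104  0.0117] 0.0021 0.0029 0.676
```

Run:
```python
from h import *
w=np.array([.618,-.2177,.189]); c={}
for n in ("scene","top"):
    u,v=np.round(proj(n,w)).astype(int); g=cv2.cvtColor(C[n]["color"],cv2.COLOR_RGB2GRAY); m=np.zeros_like(g); r=22
    m[v-r:v+r,u-r:u+r]=(g[v-r:v+r,u-r:u+r]<70)*255
    k=max(cv2.findContours(m,0,2)[0],key=cv2.contourArea); M=cv2.minAreaRect(k); c[n]=M[0]; print(n,(u,v),np.round(M[0],1),np.round(M[1],1))
p,e=tri(c["scene"],c["top"]); print(np.round(p,4),e)
if abs(p[2]-.18)<.02 and np.linalg.norm(p[:2]-w[:2])<.015: print(hand_in())
```

```text
scene (np.int64(405), np.int64(215)) [403.5 220. ] [22. 21.]
top (np.int64(453), np.int64(169)) [451.5 171.5] [22.6 25.5]
[ 0.6173 -0.2178  0.1761] 0.0004589217703751987
the job is handed in; nothing more can be done
None
```

I carried out all the steps and handed the job in at about 26 s; no verdict came back. The lemon is in the lower tote, the upper tote is on it half-turned at full height, the jar stands upright in it, and the rocker measures about 0.66 rad. The lower tote's long side lay along the plinth's x, not its y as described; I left it that way, and it did not shift measurably when I pressed the pad.

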